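# Hang the humidity gauge in the dry cabinet

## Robot

A 6-joint arm with a two-finger parallel gripper is mounted at the origin on the work surface. World frame = base frame: x ahead of the robot, y to its left, z up, the work surface at z = 0. Lengths are in m, angles in rad, forces in N, time in s.
With the tool pointing down it reaches from about 0.35 to 0.775 m from the base axis. Payload 5.5 kg.
Tool frame: the origin (TCP) lies between the finger pads; the fingertips stand 17 mm ahead of it and the grasp point (between the pads) lies 2 mm behind it (env.finger_overhang is the distance from the TCP to the fingertips, in m); z points along the fingers, y is the line along which they close (so a half turn about z gives the same grasp; the last joint's range is limited). The gripper opens to 85 mm and grips with 20 to 120 N. Pads are 22 mm wide; open, the fingers measure 114 mm over their backs; the gripper's body (76 mm by 85 mm) begins 54 mm behind the grasp point. The pads swing forward as they close: fully open they stand 13 mm farther back than shut.
Start: joints at [1.142, 0.313, 0.046, 1.304, 0, 1.431], TCP at [0.164, 0.551, 0.248] pointing down, gripper open.
Joint ranges: [-2.76, 2.76], [-0.86, 1.69], [-1.03, 1.26], [-2.2, 2.34], [-1.47, 1.5], [-3.14, 3.14]. Speed limits (rad/s): [2.57, 2.57, 3.14, 3.14, 3.14, 3.14].

## Interface

Orientations are given as a unit quaternion [w, x, y, z].
In Python, from workcell import env gives the robot as it stands. The module is installed in compiled form; this text tells all that it offers.
- The arm moves only by the shell command python3 -m pendant 'ROWS' [FORCE]. ROWS is JSON, a list of rows, each a list of 5 numbers: the gripper's target within -1 to 1 (fully open at 1, half-way at 0, shut at -1), then the shift along the tool's x, y, z in m, then the turn about the tool's z in rad. A call has 1 to 8 rows; each row shifts and turns the commanded pose from where the row before left it, along the tool's axes as they then stand; what a row does not reach is not made up. A row lasts 1/8 s, in which the tool goes at most 62.5 mm and 10.7 degrees, less where a joint would pass 70% of its speed; a pose out of reach is approached as far as the arm can. A call with a gripper value outside its range is refused whole. The fingers move at their own pace and stop on an object; FORCE is the grip in N (left out, the last holds). Time passes only in rows, so rows that do not move let the fingers close. It gives the time, the measured TCP pose, the force, the opening and the grip force at its end, in the units of the state.
- env.get_state(): the state, without advancing time (a new reading comes with each control period).
- env.read_camera(name): name is "side" or "top"; returns the picture (420x560x3 uint8, red, green, blue); there is no depth.
- env.calibration(name): a dict with "K" (3x3 intrinsics, pixels), "distortion" ([k1, k2, p1, p2, k3] as OpenCV has them; the pictures are not rectified), "T" (4x4, takes a point from camera to world coordinates). Camera axes: x right, y down, z forward; pixel columns grow to the right and rows downward; lengths in m; the calibration is good to about 2 mm. A picture is of the moment at which its call begins. calibration takes no time and is no camera call.
- env.hand_in(): hands the job in; it is judged then, once.
Trained networks look in the newest picture that a camera, given by its name, has taken for a name from the list of things; names that differ only in an ending like _2 or _b are one class to them, and where a whole thing is asked for, a point or a joint stands for the part that bears it (a point fixed in the world has none). Each returns a list of dicts, best first, with "score" (0 to 1); they miss things now and then, are a little off and sometimes report something else, mostly with a low value. They report only what shows in the picture. A call takes as long as a camera call.
- env.recognise(camera, label): "centre" ([column, row] in pixels, amid what is visible of it).
The state is a dict: "clock": time; "joint_pos": joint angles; "qvel": joint speeds; "tau": joint torques, N m; "tcp_pos": TCP position; "orientation": TCP orientation; "wrist_force": force on the tool from outside, world axes, zero at the start; "ft_torque": the same for the moment, N m; "finger_gap": finger opening in m; "grip_force": force on a finger pad.
Only numpy, scipy, OpenCV 4.12 (cv2) and the standard library are available. Lean on these libraries where they do the work, as an engineer would, in place of code of your own. Each camera call takes 0.05 s, during which the arm holds its last target. There are 200 camera calls.

## Task

Hang the blue humidity gauge by its wire eye on the red hook inside the clear dry cabinet: lower it through the open hatch in the roof, without the gauge, the gripper or the arm touching the blue hatch frame, so that it ends hanging freely and still on the hook. Leave the red thermometer standing where it is.

Things in the scene. Friction and masses are not known exactly. Their poses are not given: they have to be found in the camera images.
- humidity_gauge: Blue gauge, 142 mm high, 0.12 kg, stands upright; origin: centre of its underside, z up, x normal to the dial. Up from the origin: foot 36 (x) by 60 mm (y), 8 thick; dial 56 wide, 16 thick; eye of 8 mm wire in the y-z plane, window 40 wide, from 68 up to 110 at its middle (sides 9 lower); grip block 14 (x) by 26 (y), from 116 to 142. Either way round, it hangs with its origin 110 mm below hook_seat.
- thermometer: Red thermometer, to be left alone. Same shape and frame as the blue gauge: stands upright, 142 mm high, foot 36 by 60 mm; origin at the centre of its underside.
- hook_seat (a point): Red hook: point on top of its level arm (8 mm bar along x), 139 mm over the bench. Axes of the cabinet: z up, the hook points to -x. Back plate at x = +47 mm; tip, 8 mm thick, front at -32, rises 12 mm over this point. The eye passes over the tip along +x, then goes down; it may hang within 20 mm of here along x. Cabinet floor 133 mm below; walls' inner faces at x = -127, y = +-104.
- hatch_frame: Blue frame of the hatch in the roof of a clear fixed cabinet (300 by 220 mm, 170 high). Origin on the bench under the cabinet's middle, z up, x and y as hook_seat, which lies at x = -17, y = 0 mm here. Opening: x -125 to +30, y -85 to +85 mm; bars 25 mm wide, top 174 mm over the bench. The slid-back cover lies on the roof from x = +57 to +217, 176 mm high, its handle 187.

How it is judged:
At the end, for the whole second after the job is handed in: The hook passes through the humidity gauge's eye (hook_seat 100 to 118 mm up in the gauge's frame, within 12 mm across, 22 mm along the hook); the gauge hangs upright within 10 degrees, at rest (under 30 mm/s, 0.3 rad/s); the thermometer stands upright within 20 mm of its start (x of hook_seat in the frame of humidity_gauge between -0.022 and 0.022 m and y of hook_seat in the frame of humidity_gauge between -0.012 and 0.012 m and z of hook_seat in the frame of humidity_gauge between 0.1 and 0.118 m and angle between each of humidity_gauge, thermometer's own z axis and vertical below 0.17 rad and linear speed of humidity_gauge below 0.03 m/s and angular speed of humidity_gauge below 0.3 rad/s and distance of thermometer from where it was at the start of the episode below 0.02 m); the robot touches nothing.
It fails at once if the gauge, the gripper, the arm or anything else touches the blue hatch frame (over 0.5 N) (contact force between hatch_frame and anything else above 0.5 N).
It fails at once if the thermometer is moved by more than 20 mm or tipped by more than 17 degrees (distance of thermometer from where it was at the start of the episode above 0.02 m or angle between thermometer's own z axis and vertical above 0.3 rad).
It also fails if it takes over 50 s, if anything falls off the work surface, if the arm or the gripper's body presses on something with over 40 N, if the wrist force passes 120 N, or if a joint passes its speed limit or range.

## Working session

There is one attempt and no reset: what is moved stays moved. The work goes in short steps, Python scripts to look and compute and a shell command to move; the robot and the scene stay as the last step left them, time stands still between calls to the robot, and variables do not carry over. Pictures are saved under pics/ and viewed, at most 10 in all, crops included, and the job is handed in when it is done.

```bash
mkdir -p pics; python3 - <<'E'
from workcell import env
import cv2
for c in("side","top"):
    im=env.read_camera(c); cv2.imwrite(f"pics/{c}0.png",im[:,:,::-1])
    k=env.calibration(c); print(c,k["K"].round(1).tolist(),k["distortion"],k["T"].round(3).tolist())
    for l in("humidity_gauge","thermometer","hook_seat","hatch_frame"):
        try: print(l,[(r["score"],r["centre"]) for r in env.recognise(c,l)][:3])
        except Exception as e: print(l,e)
s=env.get_state();print(s["orientation"],s["tcp_pos"],s["clock"])
E
```

```text
side [[509.3, 0.0, 281.0], [0.0, 509.3, 216.1], [0.0, 0.0, 1.0]] [-0.02010263  0.          0.          0.          0.        ] [[-0.998, -0.049, 0.043, 0.471], [-0.065, 0.767, -0.638, 0.839], [-0.002, -0.639, -0.769, 1.038], [0.0, 0.0, 0.0, 1.0]]
humidity_gauge [(0.95, [288.4, 335.5])]
thermometer [(0.94, [277.0, 261.7])]
hook_seat [(0.84, [265.7, 129.9])]
hatch_frame [(0.84, [286.0, 124.9])]
top [[489.5, 0.0, 288.8], [0.0, 489.5, 214.7], [0.0, 0.0, 1.0]] [-0.16586256  0.          0.          0.          0.        ] [[-0.011, -0.988, 0.155, 0.37], [-1.0, 0.012, 0.009, 0.057], [-0.01, -0.155, -0.988, 1.071], [0.0, 0.0, 0.0, 1.0]]
humidity_gauge [(0.76, [169.3, 231.3]), (0.75, [446.6, 173.4])]
thermometer [(0.75, [256.3, 214.2])]
hook_seat [(0.68, [445.3, 171.2])]
hatch_frame [(0.62, [429.8, 211.3])]
[-1.18410018e-05  1.43895315e-01  9.89592915e-01  4.46765978e-06] [0.16375852 0.55119751 0.24830559] 0.5
```

View pics/side0.png

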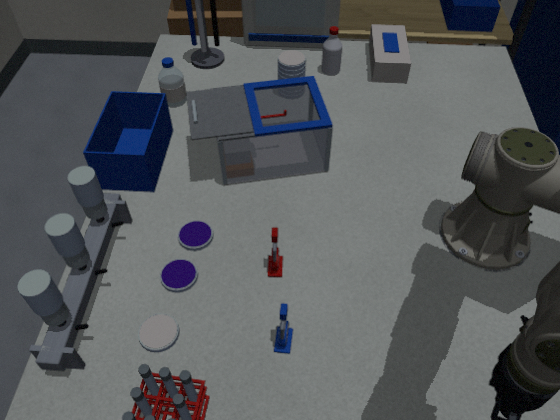

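View pics/top0.png

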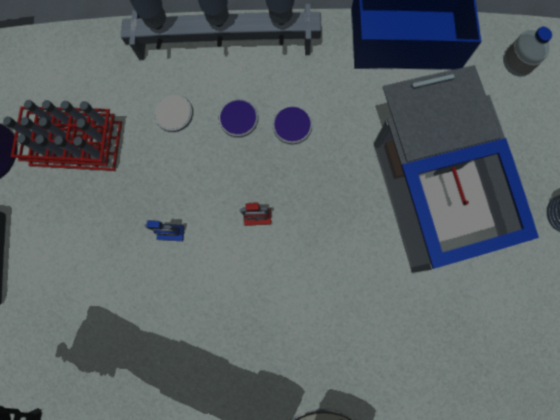

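The side view shows the blue gauge at (284,330), the red thermometer at (275,255) and the cabinet with its blue frame around (287,105). In the top view the gauge is at (168,231), the thermometer at (257,214), the frame spans (405–537, 140–265), and the hook is at (460,185).

Next I'll fit poses to the colour masks from both cameras.

```bash
cat > h.py <<'E'
import numpy as np,cv2
from workcell import env
from scipy.optimize import minimize
def proj(c,P):
    k=env.calibration(c);W=np.linalg.inv(k["T"])
    return cv2.projectPoints(np.asarray(P,float).reshape(-1,3),cv2.Rodrigues(W[:3,:3])[0],W[:3,3],k["K"],k["distortion"])[0][:,0]
def place(p,P,z=0):
    c,s=np.cos(p[2]),np.sin(p[2]);P=np.asarray(P,float)
    return P@np.array([[c,s,0],[-s,c,0],[0,0,1]])+[p[0],p[1],z]
def ray(c,px,z):
    k=env.calibration(c);u=cv2.undistortPoints(np.array([[px]],float),k["K"],k["distortion"])[0,0]
    d=k["T"][:3,:3]@[u[0],u[1],1];o=k["T"][:3,3];return o+d*(z-o[2])/d[2]
def box(x,y,z0,z1,):return [[a*x/2,b*y/2,z] for a in(-1,1) for b in(-1,1) for z in(z0,z1)]
S=8
def fill(shape,pts,m=None,v=255,hull=True):
    if m is None:m=np.zeros(shape,np.uint8)
    q=cv2.convexHull(pts.astype(np.float32))[:,0] if hull else pts
    cv2.fillConvexPoly(m,np.round(q*S).astype(np.int32),v,cv2.LINE_AA,3);return m
def gauge(c,p,z=0):
    m=fill((420,560),proj(c,place(p,box(.036,.060,0,.008),z)))
    fill(0,proj(c,place(p,box(.016,.056,.008,.064),z)),m,0)
    fill(0,proj(c,place(p,box(.014,.026,.116,.142),z)),m);return m
def frame(c,p):
    m=None
    R=lambda a,b,y,z:[[a,-y,z],[b,-y,z],[b,y,z],[a,y,z]]
    m=fill((420,560),proj(c,place(p,R(-.150,.055,.110,.174))))
    fill(0,proj(c,place(p,R(-.125,.030,.085,.174))),m,0);return m
def blue(im):
    h=cv2.cvtColor(im,cv2.COLOR_RGB2HSV);return ((h[...,0]>105)&(h[...,0]<130)&(h[...,1]>140)&(h[...,2]>50)).astype(np.uint8)*255
def fit(model,masks,p0):
    def f(p):
        e=0
        for c,m in masks.items():
            g=model(c,p).astype(float);mm=m.astype(float);e+=1-np.minimum(g,mm).sum()/np.maximum(g,mm).sum()
        return e
    p0=np.array(p0);best=None
    for dy in(-.25,0,.25):
        r=minimize(f,p0+[0,0,dy],method="Nelder-Mead",options=dict(initial_simplex=p0+[0,0,dy]+np.array([[0,0,0],[.015,0,0],[0,.015,0],[0,0,.15]]),xatol=1e-4,fatol=1e-4))
        if best is None or r.fun<best.fun:best=r
    return best
def roi(m,x0,y0,x1,y1):
    o=np.zeros_like(m);o[y0:y1,x0:x1]=m[y0:y1,x0:x1];return o
E
python3 - <<'E'
from h import *
I={c:cv2.imread(f"pics/{c}0.png")[:,:,::-1].copy() for c in("side","top")}
B={c:blue(I[c]) for c in I}
G={"side":roi(B["side"],260,290,310,365),"top":roi(B["top"],135,210,200,250)}
F={"side":roi(B["side"],235,70,340,140),"top":roi(B["top"],390,128,550,275)}
g0=ray("top",(170,232),.004);f0=ray("top",(470,203),.174);print(g0,f0)
gs=[]
for y in(0,.7,1.57,2.2):
    r=fit(gauge,G,[g0[0],g0[1],y]);gs.append(r)
g=min(gs,key=lambda r:r.fun);print("gauge",g.x,g.fun)
fs=[fit(frame,F,[f0[0],f0[1],y]) for y in(.25,)]
f=fs[0];print("frame",f.x,f.fun);
for c in I:
    print(c,"gauge",fit(gauge,{c:G[c]},g.x).x,"frame",fit(frame,{c:F[c]},f.x).x)
    print("hook px",proj(c,place(f.x,[[-.017,0,.139],[-.017-.032,0,.151]])))
    cv2.drawContours(I[c],cv2.findContours((gauge(c,g.x)>127).astype(np.uint8),2,2)[0],-1,(255,255,0),1)
    cv2.drawContours(I[c],cv2.findContours((frame(c,f.x)>127).astype(np.uint8),2,2)[0],-1,(255,255,0),1)
a=cv2.resize(I["top"][120:280,130:550],None,fx=1.9,fy=1.9)
b=cv2.resize(np.hstack([I["side"][60:190,180:340],I["side"][250:380,220:380]]),None,fx=2,fy=2)
b=cv2.copyMakeBorder(b,0,0,0,a.shape[1]-b.shape[1],0)
cv2.imwrite("pics/fit.png",np.vstack([a,b])[:600,:,::-1])
E
```

```text
[0.50082336 0.33051442 0.004     ] [ 0.52805406 -0.28004382  0.174     ]Traceback (most recent call last):
  File "<stdin>", line 9, in <module>
  File "h.py", line 38, in fit
    r=minimize(f,p0+[0,0,dy],method="Nelder-Mead",options=dict(initial_simplex=p0+[0,0,dy]+np.array([[0,0,0],[.015,0,0],[0,.015,0],[0,0,.15]]),xatol=1e-4,fatol=1e-4))
    res = _minimize_neldermead(fun, x0, args, callback, bounds=bounds,
                               **options)
    fxr = func(xr)
    fx = function(np.copy(x), *(wrapper_args + args))
  File "h.py", line 34, in f
    g=model(c,p).astype(float);mm=m.astype(float);e+=1-np.minimum(g,mm).sum()/np.maximum(g,mm).sum()
      ~~~~~^^^^^
  File "h.py", line 21, in gauge
    fill(0,proj(c,place(p,box(.016,.056,.008,.064),z)),m,0)
           ~~~~^^^^^^^^^^^^^^^^^^^^^^^^^^^^^^^^^^^^^^^
  File "h.py", line 5, in proj
    k=env.calibration(c);W=np.linalg.inv(k["T"])
ValueError: time passes only in moves, steps and waits
```

```bash
sed -i 's/^def proj/CAL={c:env.calibration(c) for c in("side","top")}\ndef proj/; s/k=env.calibration(c)/k=CAL[c]/' h.py
cat > m.py <<'E'
from h import *
I={c:cv2.imread(f"pics/{c}0.png")[:,:,::-1].copy() for c in("side","top")}
B={c:blue(I[c]) for c in I}
G={"side":roi(B["side"],260,290,310,365),"top":roi(B["top"],135,210,200,250)}
F={"side":roi(B["side"],235,70,340,140),"top":roi(B["top"],390,128,550,275)}
g0=ray("top",(170,232),.004);f0=ray("top",(470,203),.174)
g=min([fit(gauge,G,[g0[0],g0[1],y]) for y in(0,.7,1.57,2.2)],key=lambda r:r.fun);print("gauge",g.x,g.fun)
f=fit(frame,F,[f0[0],f0[1],.25]);print("frame",f.x,f.fun);
for c in I:
    print(c,"gauge",fit(gauge,{c:G[c]},g.x).x,"frame",fit(frame,{c:F[c]},f.x).x)
    print("hook px",proj(c,place(f.x,[[-.017,0,.139],[-.017-.032,0,.151]])))
    cv2.drawContours(I[c],cv2.findContours((gauge(c,g.x)>127).astype(np.uint8),2,2)[0],-1,(255,255,0),1)
    cv2.drawContours(I[c],cv2.findContours((frame(c,f.x)>127).astype(np.uint8),2,2)[0],-1,(255,255,0),1)
a=cv2.resize(I["top"][120:280,130:550],None,fx=1.9,fy=1.9)
b=cv2.resize(np.hstack([I["side"][60:190,180:340],I["side"][250:380,220:380]]),None,fx=2,fy=2)
b=cv2.copyMakeBorder(b,0,0,0,a.shape[1]-b.shape[1],0)
cv2.imwrite("pics/fit.png",np.vstack([a,b])[:600,:,::-1])
E
python3 m.py
```

```text
gauge [0.50198481 0.33412752 0.03584482] 1.1515156395911714
frame [ 0.57832302 -0.26937864  0.2460559 ] 0.406641897147596
side gauge [0.50053764 0.32992708 0.04658986] frame [ 0.57826437 -0.26183549  0.25512388]
hook px [[274.94230601 113.46535087]
 [286.35630566 108.65622548]]
top gauge [ 0.50356389  0.33488623 -0.0655182 ] frame [ 0.5785728  -0.27096499  0.2492136 ]
hook px [[459.51359137 189.37130733]
 [466.43653308 203.70240354]]
```

View pics/fit.png

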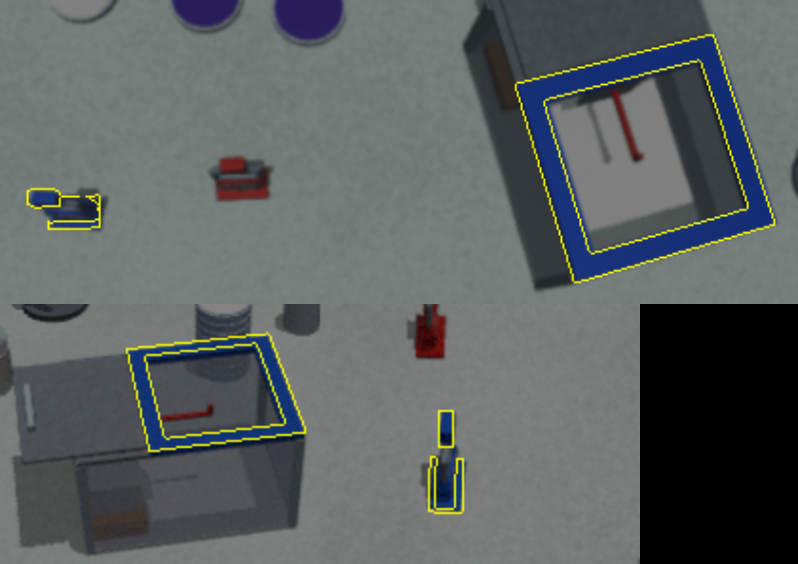

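The frame outline fits the top view well, and the projected hook tip (466,204) matches the red tip. The gauge fit is disturbed by its dark dial, so I'll refit while ignoring the dial and take a zoomed look.

```bash
cat > m2.py <<'E'
from h import *
I={c:cv2.imread(f"pics/{c}0.png")[:,:,::-1].copy() for c in("side","top")}
R={"side":(260,290,310,365),"top":(135,210,200,250)}
def err(p,cs):
    e=0
    for c in cs:
        m=roi(blue(I[c]),*R[c]).astype(float);ig=255-fill((420,560),proj(c,place(p,box(.018,.058,.006,.116)))).astype(float)
        fo=fill((420,560),proj(c,place(p,box(.036,.060,0,.008))));fill(0,proj(c,place(p,box(.014,.026,.116,.142))),fo)
        bl=fill((420,560),proj(c,place(p,box(.014,.026,.116,.142))));w=np.maximum(ig,bl)/255
        e+=(abs(fo-m)*w).sum()/255/100
    return e
for cs in(["top"],["side"],["top","side"]):
    r=min([minimize(err,[.502,.333,y],(cs,),method="Nelder-Mead",options=dict(initial_simplex=np.array([.502,.333,y])+np.array([[0,0,0],[.01,0,0],[0,.01,0],[0,0,.15]]))) for y in(-.2,0,.2)],key=lambda r:r.fun);print(cs,r.x,r.fun)
o=[]
for c in I:
    x0,y0,x1,y1=R[c];z=cv2.resize(I[c],None,fx=7,fy=7,interpolation=cv2.INTER_CUBIC)
    for b in(box(.036,.06,0,.008),box(.014,.026,.116,.142)):
        cv2.polylines(z,[np.int32(cv2.convexHull((proj(c,place(r.x,b))*7+3).astype(np.float32)))],True,(255,255,0),1)
    z=z[y0*7:y1*7,x0*7:x1*7];o.append(cv2.copyMakeBorder(z,0,530-z.shape[0],0,0,0) if z.shape[0]<530 else z[:530])
z=np.hstack(o);cv2.imwrite("pics/g.png",np.clip(z[...,::-1]*1.6,0,255)[:, :800])
E
python3 m2.py
```

```text
['top'] [ 0.503922    0.33406456 -0.07889798] 1.2666042291426376
['side'] [ 0.50204391  0.33009695 -0.07034258] 1.4564330642060748
['top', 'side'] [ 0.50271146  0.32995326 -0.10678093] 2.862695271049596[ WARN:0@3.472] global loadsave.cpp:1063 imwrite_ Unsupported depth image for selected encoder is fallbacked to CV_8U.
```

View pics/g.png

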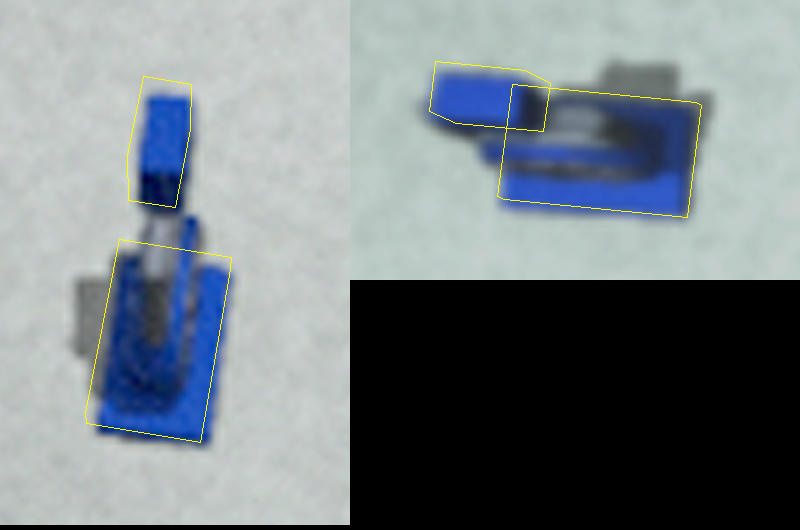

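```bash
cat > d.py <<'E'
# usage: d.py x y z yangle : shift in tool axes & turn to reach
import sys;from h import *
from scipy.spatial.transform import Rotation as Ro
s=env.get_state();q=s["orientation"];R=Ro.from_quat([*q[1:],q[0]]).as_matrix()
t=np.array([float(v) for v in sys.argv[1:4]]);a=float(sys.argv[4])
print("clock",s["clock"],"tcp",s["tcp_pos"].round(4),"axis z",R[:,2].round(3),"gap",s["finger_gap"],"grip",s["grip_force"],"F",np.round(s["wrist_force"],1))
cur=np.arctan2(R[1,1],R[0,1]);print("shift",(R.T@(t-s["tcp_pos"])).round(4),"turn",round(float(cur-a),4))
E
python3 -m pendant '[[1,0,0,0,-0.112],[1,0,0,0,-0.112]]'
python3 -m pendant '[[1,-0.0503,-0.0279,0,0],[1,-0.0503,-0.0279,0,0],[1,-0.0503,-0.0279,0,0],[1,-0.0503,-0.0279,0,0],[1,-0.0503,-0.0279,0,0],[1,-0.0503,-0.0279,0,0],[1,-0.0503,-0.0279,0,0],[1,0,0,0,0]]'
python3 d.py .503 .333 .134 1.506
python3 - <<'E'
from h import *
o=[]
for c,(x0,y0) in(("side",(200,190)),("top",(90,130))):
    im=env.read_camera(c);o.append(cv2.resize(im[y0:y0+180,x0:x0+160],None,fx=2.5,fy=2.5))
cv2.imwrite("pics/above.png",np.hstack(o)[...,::-1])
E
```

```text
clock: 0.75
tcp_pos: [0.1638, 0.5512, 0.2484]
orientation: [0.0, 0.031, 1.0, 0.0]
wrist_force: [-0.8, 0.4, -0.2]
finger_gap: 0.0855
grip_force: 0.0
clock: 1.75
tcp_pos: [0.5059, 0.3309, 0.2477]
orientation: [0.0, 0.035, 0.999, -0.0]
wrist_force: [-0.3, -1.4, -0.1]
finger_gap: 0.085
grip_force: 0.0
clock 1.75 tcp [0.5059 0.3309 0.2477] axis z [ 0.001 -0.    -1.   ] gap 0.08502787201018719 grip 0.0 F [-0.3 -1.4 -0.1]
shift [0.0031 0.0019 0.1137] turn -0.0057
```

View pics/above.png

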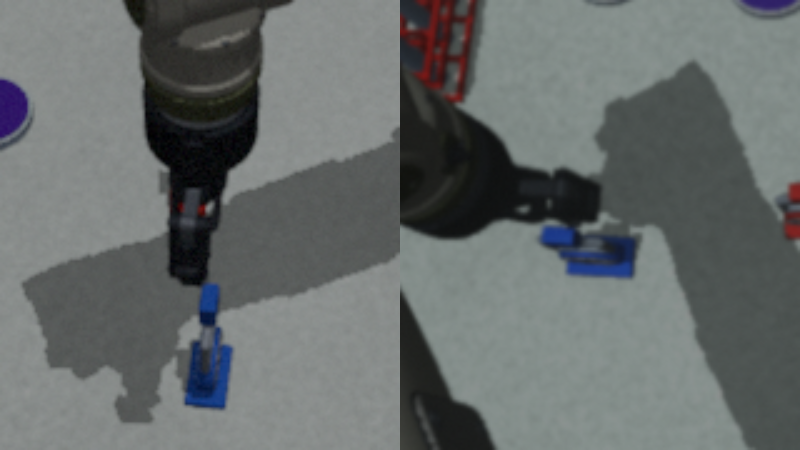

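The side view shows the fingers at about column 275 and the block at about 284. I'll check that offset against the projection.

```bash
python3 - <<'E'
from h import *
s=env.get_state();print(s["tcp_pos"],s["clock"])
t=s["tcp_pos"]
for c in("side","top"):
    print(c,"tip",proj(c,[t,t-[0,0,.015]]).round(1).tolist(),"block top/bot",proj(c,[[.503,.333,.142],[.503,.333,.116]]).round(1).tolist(),"tips at pads",proj(c,[t+[0,.045,-.005],t+[0,-.045,-.005]]).round(1).tolist())
    m=blue(cv2.imread("pics/%s0.png"%c)[...,::-1].copy())
# block masks centroid
for c,r in(("side",(270,300,300,322)),("top",(140,215,163,240))):
    m=roi(blue(cv2.imread(f"pics/{c}0.png")[...,::-1].copy()),*r);n,l,st,ce=cv2.connectedComponentsWithStats(m);print(c,st[1:].tolist(),ce[1:].tolist())
E
```

```text
[0.50272773 0.33295454 0.24795712] 1.85
side tip [[282.3, 279.1], [282.3, 283.5]] block top/bot [[282.1, 308.0], [282.1, 314.4]] tips at pads [[280.7, 301.9], [283.8, 260.4]]
top tip [[134.0, 214.1], [136.7, 215.4]] block top/bot [[151.3, 222.4], [155.0, 224.2]] tips at pads [[110.4, 214.8], [159.9, 214.2]]
side [[280, 304, 7, 16, 81], [281, 319, 1, 1, 1], [286, 321, 2, 1, 2]] [[283.358024691358, 310.1358024691358], [281.0, 319.0], [286.5, 321.0]]
top [[147, 221, 13, 7, 86], [155, 231, 8, 2, 16], [157, 235, 6, 5, 25]] [[153.08139534883722, 224.09302325581396], [158.5, 231.5], [159.6, 236.6]]
```

```bash
python3 - <<'E'
from h import *
o=[]
t=env.get_state()["tcp_pos"];print(t)
for c,(x0,y0) in(("side",(240,250)),("top",(100,180))):
    im=env.read_camera(c);z=cv2.resize(im[y0:y0+80,x0:x0+66],None,fx=6,fy=6,interpolation=cv2.INTER_CUBIC)
    for P in(t,t+[0,.05,0],t-[0,.05,0],t+[0,.05,-.01]):
        u=(proj(c,P)[0]-[x0,y0]+.5)*6;cv2.circle(z,tuple(int(v) for v in u),4,(255,255,0),1)
    o.append(z)
cv2.imwrite("pics/above2.png",np.clip(np.hstack(o)[...,::-1]*1.8,0,255).astype(np.uint8))
E
```

```text
[0.50272773 0.33295454 0.24795712]
```

View pics/above2.png

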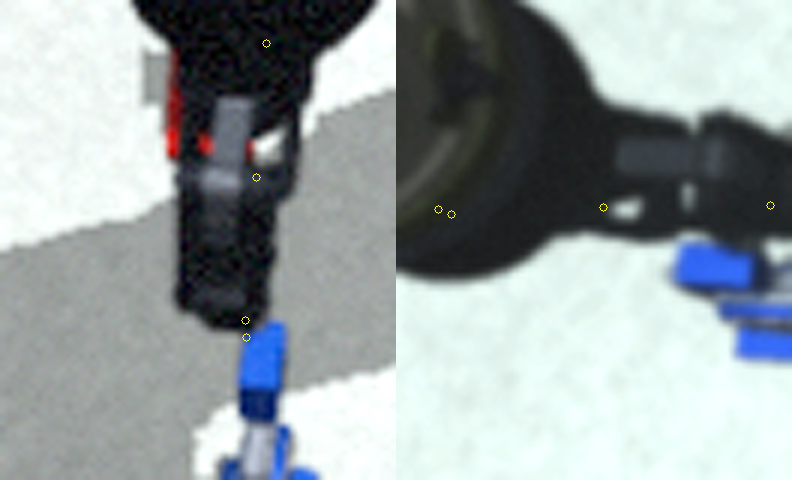

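The near finger sits about 4 px (5 mm) further toward +x than the state projects, compared with the block. I'll shift −5 mm, go lower and look again from close by.

```bash
python3 -m pendant '[[1,0.005,0,0.03,0],[1,0,0,0.03,0],[1,0,0,0,0]]'
python3 - <<'E'
from h import *
o=[]
t=env.get_state()["tcp_pos"];print(t)
for c,(x0,y0) in(("side",(240,260)),("top",(110,180))):
    im=env.read_camera(c);z=cv2.resize(im[y0:y0+80,x0:x0+66],None,fx=6,fy=6,interpolation=cv2.INTER_CUBIC)
    for y in(.047,-.047):
      for x in(-.011,.011):
        u=(proj(c,t+[x,y,-.004])[0]-[x0,y0]+.5)*6;cv2.circle(z,tuple(int(v) for v in u),4,(255,255,0),1)
    o.append(z)
cv2.imwrite("pics/above3.png",np.clip(np.hstack(o)[...,::-1]*1.8,0,255).astype(np.uint8))
E
```

```text
clock: 2.33
tcp_pos: [0.4946, 0.3342, 0.1863]
orientation: [-0.002, 0.031, 1.0, -0.001]
wrist_force: [0.2, -0.1, 0.6]
finger_gap: 0.0854
grip_force: 0.0
[0.49464169 0.33415728 0.1863331 ]
```

View pics/above3.png

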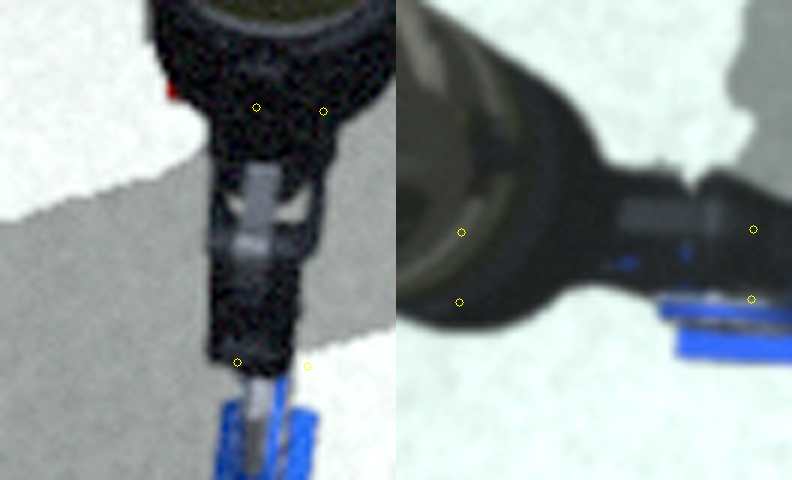

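Now the finger centre (column 282) lines up with the block (column 283). Descend and grip.

```bash
python3 -m pendant '[[1,0,0,0.026,0],[1,0,0,0.026,0],[1,0,0,0,0],[1,0,0,0,0]]'
python3 -m pendant '[[-1,0,0,0,0],[-1,0,0,0,0],[-1,0,0,0,0],[-1,0,0,0,0],[-1,0,0,0,0],[-1,0,0,0,0],[-1,0,0,0,0],[-1,0,0,0,0]]' 50
```

```text
clock: 2.92
tcp_pos: [0.4984, 0.3345, 0.1383]
orientation: [0.001, 0.032, 0.999, 0.001]
wrist_force: [0.4, 0.6, 1.6]
finger_gap: 0.0855
grip_force: 0.0
clock: 3.92
tcp_pos: [0.4978, 0.3338, 0.1367]
orientation: [0.0, 0.032, 0.999, 0.0]
wrist_force: [0.3, -2.3, 5.1]
finger_gap: 0.025
grip_force: 50.0
```

```bash
python3 -m pendant '[[-1,0,0,-0.01,0],[-1,0,0,-0.03,0],[-1,0,0,-0.04,0],[-1,0,0,-0.04,0],[-1,0,0,-0.04,0],[-1,0,0,-0.04,0],[-1,0,0,-0.03,0],[-1,0,0,0,0]]'
python3 d.py .503 -.289 .367 1.819
python3 - <<'E'
from h import *
f=[.5785,-.268,.248]
for x in(-.017,-.077):print(place(f,[[x,0,0]]))
E
```

```text
clock: 4.92
tcp_pos: [0.4981, 0.3345, 0.3686]
orientation: [0.002, 0.032, 0.999, 0.001]
wrist_force: [0.2, 0.9, -1.3]
finger_gap: 0.025
grip_force: 49.4
clock 4.925 tcp [0.4981 0.3345 0.3686] axis z [ 0.004  0.003 -1.   ] gap 0.02501313087843606 grip 49.364222288131714 F [ 0.2  0.9 -1.3]
shift [-4.500e-02 -6.219e-01  1.000e-04] turn -0.3126
[[ 0.56202011 -0.27217292  0.        ]]
[[ 0.50385579 -0.28690085  0.        ]]
```

```bash
python3 -m pendant '[[-1,0,0,0,-0.104],[-1,0,0,0,-0.104],[-1,0,0,0,-0.104],[-1,0.006,-0.025,0,0],[-1,0.0126,-0.05,0,0],[-1,0.0126,-0.05,0,0],[-1,0.0126,-0.05,0,0],[-1,0.0126,-0.05,0,0]]'
python3 -m pendant '[[-1,0.0126,-0.05,0,0],[-1,0.0126,-0.05,0,0],[-1,0.0126,-0.05,0,0],[-1,0.0126,-0.05,0,0],[-1,0.0126,-0.05,0,0],[-1,0.0126,-0.05,0,0],[-1,0.0126,-0.05,0,0],[-1,0.006,-0.025,0,0]]'
python3 -m pendant '[[-1,0,0,0,0],[-1,0,0,0,0]]'
cat > v.py <<'E'
import sys;from h import *
# v.py name zoff : overlay predicted gauge at tcp-based pose
from scipy.spatial.transform import Rotation as Ro
s=env.get_state();t=s["tcp_pos"];q=s["orientation"];R=Ro.from_quat([*q[1:],q[0]]).as_matrix()
p=[t[0]+float(sys.argv[2]),t[1]+float(sys.argv[3]),np.arctan2(R[1,1],R[0,1])-np.pi/2];z0=t[2]-.1367;print(t,p[2],"z0",z0)
f=[.5785,-.268,.248];o=[]
for c in("side","top"):
    im=env.read_camera(c)
    u=proj(c,[[p[0],p[1],z0+.05],place(f,[[-.03,0,.1]])[0]]);x0,y0=np.clip(u.mean(0)-[60,75],0,[420,270]).astype(int)
    k=3.2;A=np.array([[k,0,-k*x0],[0,k,-k*y0]]);Z=cv2.warpAffine(im,A,(390,480),flags=cv2.INTER_CUBIC)
    def pl(P,col):cv2.polylines(Z,[np.int32((proj(c,P)-[x0,y0])*k)],True,col,1)
    for b in(box(.036,.06,0,.008),box(.014,.026,.116,.142)):
        pl_=cv2.convexHull((proj(c,place(p,b,z0))-[x0,y0]).astype(np.float32))*k;cv2.polylines(Z,[np.int32(pl_)],True,(255,255,0),1)
    pl(place(f,[[-.125,-.085,.174],[.03,-.085,.174],[.03,.085,.174],[-.125,.085,.174]]),(0,255,0))
    pl(place(f,[[.03,0,.139],[-.049,0,.139],[-.049,0,.151]]),(255,255,255))
    o.append(Z)
cv2.imwrite(f"pics/{sys.argv[1]}.png",np.clip(np.hstack(o)[...,::-1]*1.7,0,255).astype(np.uint8))
E
python3 v.py a 0.005 0; python3 d.py .499 -.287 .367 1.819
```

```text
clock: 5.92
tcp_pos: [0.497, 0.1005, 0.3643]
orientation: [-0.001, -0.124, 0.992, 0.0]
wrist_force: [0.5, -0.7, -1.5]
finger_gap: 0.0251
grip_force: 49.5
clock: 6.92
tcp_pos: [0.4977, -0.2868, 0.3637]
orientation: [-0.001, -0.122, 0.993, 0.001]
wrist_force: [-0.2, 0.4, -1.5]
finger_gap: 0.0247
grip_force: 49.6
clock: 7.18
tcp_pos: [0.4982, -0.2837, 0.3656]
orientation: [-0.0, -0.124, 0.992, 0.001]
wrist_force: [-0.8, 0.2, -1.5]
finger_gap: 0.0247
grip_force: 49.6
[ 0.49818009 -0.28368286  0.36556169] 0.24785782074669527 z0 0.2288616897481664
clock 7.275 tcp [ 0.4984 -0.2833  0.3663] axis z [-0.     0.001 -1.   ] gap 0.024760818975165962 grip 49.57270681858063 F [-0.5 -0.2 -1.3]
shift [ 0.0003 -0.0037 -0.0007] turn 0.0007
```

View pics/a.png

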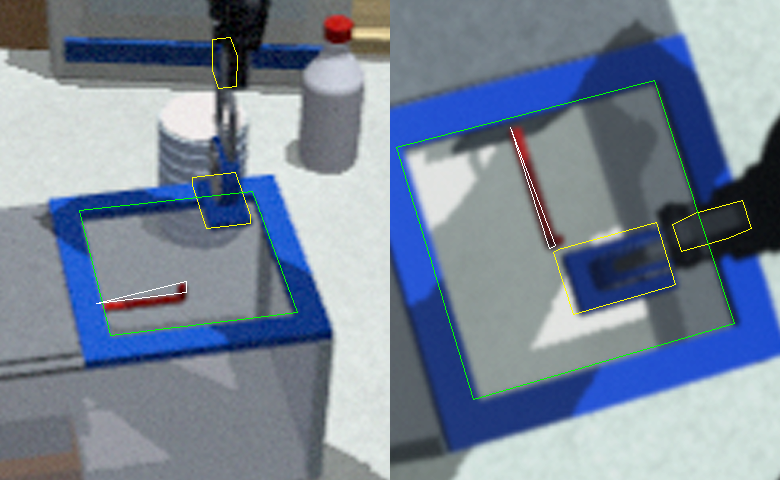

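```bash
python3 -m pendant '[[-1,0.008,-0.005,0,0],[-1,0,0,0.02,0],[-1,0,0,0.03,0],[-1,0,0,0.03,0],[-1,0,0,0.03,0],[-1,0,0,0.03,0],[-1,0,0,0.02,0],[-1,0,0,0.017,0]]'
python3 -m pendant '[[-1,0,0,0,0],[-1,0,0,0,0]]'
python3 v.py b 0.005 0
```

```text
clock: 8.28
tcp_pos: [0.4913, -0.2911, 0.1886]
orientation: [-0.0, -0.124, 0.992, 0.0]
wrist_force: [-1.0, -0.1, -0.1]
finger_gap: 0.025
grip_force: 49.6
clock: 8.52
tcp_pos: [0.492, -0.2917, 0.1902]
orientation: [0.0, -0.123, 0.992, -0.0]
wrist_force: [0.3, -0.3, -0.8]
finger_gap: 0.0248
grip_force: 49.6
[ 0.49199143 -0.29168804  0.19023886] 0.24747177534531684 z0 0.05353886138484418
```

View pics/b.png

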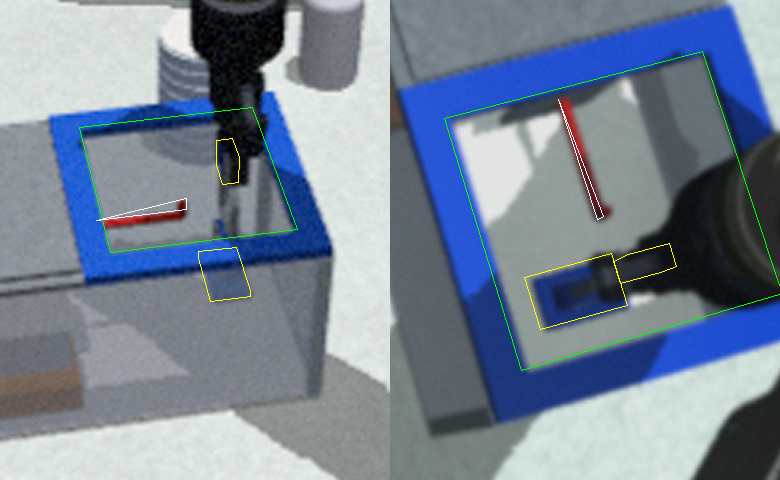

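```bash
python3 -m pendant '[[-1,-0.01,0,0,0],[-1,-0.014,0,0,0],[-1,-0.014,0,0,0]]'
python3 -m pendant '[[-1,-0.014,0,0,0],[-1,-0.014,0,0,0],[-1,0,0,0,0],[-1,0,0,0,0]]'
python3 v.py c 0.005 0;python3 d.py .557 -.274 .163 1.819
```

```text
clock: 9.0
tcp_pos: [0.53, -0.282, 0.1894]
orientation: [0.0, -0.123, 0.992, -0.0]
wrist_force: [0.1, 0.3, -1.4]
finger_gap: 0.0248
grip_force: 49.6
clock: 9.5
tcp_pos: [0.5556, -0.2753, 0.189]
orientation: [-0.0, -0.123, 0.992, 0.0]
wrist_force: [-0.5, 0.1, -1.8]
finger_gap: 0.0249
grip_force: 49.6
[ 0.55555752 -0.27528731  0.18903304] 0.2473425446366111 z0 0.05233303586763191
clock 9.6 tcp [ 0.5553 -0.2755  0.1892] axis z [-0.  0. -1.] gap 0.024862740559407393 grip 49.59750831127167 F [-0.4  0.2 -1.8]
shift [-0.002   0.001   0.0262] turn -0.0014
```

View pics/c.png

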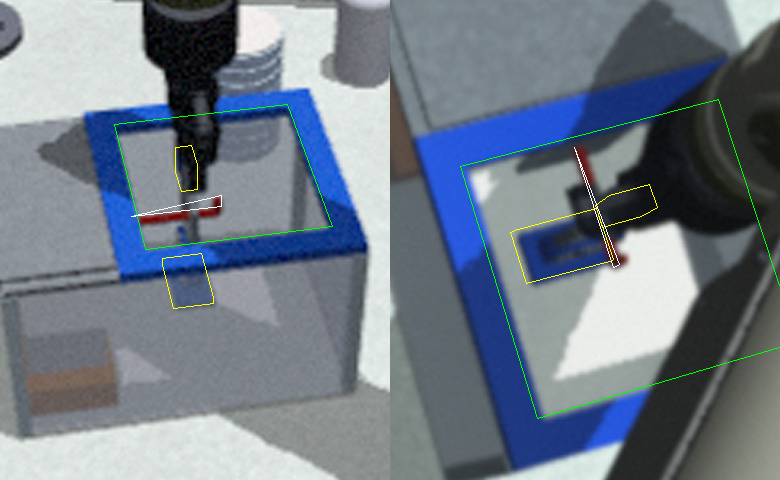

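The wire crosses the hook between its tip and the back plate. Now lower it while watching the force.

```bash
python3 -m pendant '[[-1,0,0,0.008,0],[-1,0,0,0.008,0],[-1,0,0,0,0],[-1,0,0,0,0]]'
python3 -m pendant '[[-1,0,0,0.003,0],[-1,0,0,0,0],[-1,0,0,0,0]]'
python3 -m pendant '[[-1,0,0,0.002,0],[-1,0,0,0,0],[-1,0,0,0,0]]'
```

```text
clock: 10.1
tcp_pos: [0.5556, -0.2754, 0.1731]
orientation: [-0.0, -0.123, 0.992, 0.0]
wrist_force: [1.6, -1.3, -1.1]
finger_gap: 0.0252
grip_force: 49.5
clock: 10.48
tcp_pos: [0.5558, -0.2754, 0.1703]
orientation: [0.0, -0.123, 0.992, 0.0]
wrist_force: [-1.2, 0.2, -0.6]
finger_gap: 0.0248
grip_force: 49.5
clock: 10.85
tcp_pos: [0.5557, -0.2754, 0.1682]
orientation: [-0.0, -0.123, 0.992, 0.0]
wrist_force: [-0.6, -0.1, -1.7]
finger_gap: 0.0253
grip_force: 49.5
```

```bash
python3 -m pendant '[[-1,0,0,0.002,0],[-1,0,0,0,0],[-1,0,0,0,0]]'
python3 -m pendant '[[-1,0,0,0.0015,0],[-1,0,0,0,0],[-1,0,0,0,0]]'
```

```text
clock: 11.22
tcp_pos: [0.5558, -0.2754, 0.1662]
orientation: [-0.0, -0.123, 0.992, 0.0]
wrist_force: [-0.3, 0.2, -1.2]
finger_gap: 0.0249
grip_force: 49.5
clock: 11.6
tcp_pos: [0.5559, -0.2756, 0.1656]
orientation: [0.0, -0.123, 0.992, -0.0]
wrist_force: [-1.6, 0.7, 5.8]
finger_gap: 0.0251
grip_force: 50.3
```

```bash
python3 -m pendant '[[-1,0,0,-0.001,0],[-1,0,0,0,0],[-0.36,0,0,0,0],[-0.3,0,0,0,0],[-0.2,0,0,0,0],[-0.1,0,0,0,0],[0.1,0,0,0,0],[0.1,0,0,0,0]]' 20
python3 -m pendant '[[0.1,0,0,0,0],[0.1,0,0,0,0]]'
python3 v.py e 0.005 0
```

```text
clock: 12.6
tcp_pos: [0.5558, -0.2754, 0.1658]
orientation: [0.0, -0.123, 0.992, 0.0]
wrist_force: [0.5, 0.4, -0.1]
finger_gap: 0.047
grip_force: 0.0
clock: 12.85
tcp_pos: [0.5558, -0.2754, 0.1658]
orientation: [0.0, -0.123, 0.992, 0.0]
wrist_force: [-0.8, 0.3, 0.5]
finger_gap: 0.0473
grip_force: 0.0
[ 0.55576604 -0.27538441  0.1657647 ] 0.24723453105943505 z0 0.029064701470070425
```

View pics/e.png

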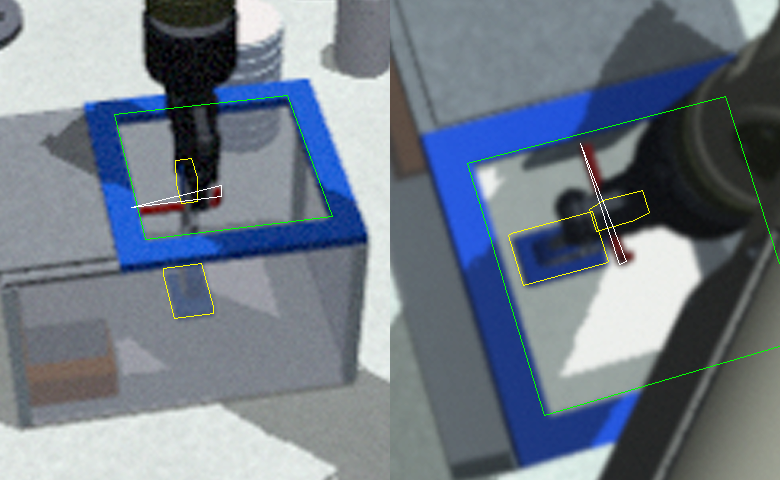

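The gauge is released and hanging on the hook. Retreat straight up, then check it numerically (no more pictures to view).

```bash
python3 -m pendant '[[0.1,0,0,-0.01,0],[0.1,0,0,-0.02,0],[0.1,0,0,-0.03,0],[0.1,0,0,-0.04,0],[0.1,0,0,-0.04,0],[0.1,0,0,-0.04,0],[0.1,0.04,0,0,0],[0.1,0.05,0,0,0]]'
python3 -m pendant '[[0.1,0.05,0,0,0],[0.1,0.04,0,0,0],[0.1,0,0,0,0],[0.1,0,0,0,0],[0.1,0,0,0,0],[0.1,0,0,0,0],[0.1,0,0,0,0],[0.1,0,0,0,0]]'
python3 - <<'E'
from h import *
p=[.5608,-.2754,.247]
for k in range(2):
  for c in("side","top"):
    m=blue(env.read_camera(c));u=proj(c,place(p,[[0,0,.129]],.029))[0]
    x,y=u.astype(int);r=roi(m,x-12,y-13,x+13,y+14);n,l,st,ce=cv2.connectedComponentsWithStats(r)
    print(c,"pred block",u.round(1),[(s.tolist(),q.round(1).tolist()) for s,q in zip(st[1:],ce[1:]) if s[4]>15])
    print([(d["score"],np.round(d["centre"])) for d in env.recognise(c,"humidity_gauge")],[(d["score"],np.round(d["centre"])) for d in env.recognise(c,"thermometer")])
E
```

```text
clock: 13.95
tcp_pos: [0.4685, -0.2978, 0.3469]
orientation: [0.001, -0.124, 0.992, -0.001]
wrist_force: [0.5, -0.2, 0.2]
finger_gap: 0.0472
grip_force: 0.0
clock: 14.95
tcp_pos: [0.3815, -0.3193, 0.3456]
orientation: [-0.0, -0.124, 0.992, 0.0]
wrist_force: [0.4, -0.3, 0.2]
finger_gap: 0.047
grip_force: 0.0
side pred block [275.3 107.5] [([273, 102, 6, 13, 54], [276.0, 107.8])]
[(0.56, array([281., 116.]))] [(0.72, array([275., 260.]))]
top pred block [463.7 187.9] [([460, 184, 13, 9, 84], [465.9, 188.2]), ([451, 197, 9, 4, 17], [454.6, 198.1])]
[(0.7, array([452., 199.]))] [(0.92, array([256., 212.])), (0.72, array([448., 168.]))]
side pred block [275.3 107.5] [([273, 102, 6, 13, 56], [276.0, 108.0])]
[] [(0.9, array([277., 263.]))]
top pred block [463.7 187.9] [([460, 184, 13, 9, 84], [465.9, 188.2]), ([451, 197, 9, 4, 16], [454.4, 198.1])]
[(0.77, array([451., 196.]))] [(0.7, array([255., 213.]))]
```

The block is where it should be in both cameras and holds still. The thermometer hasn't moved. Handing in.

```bash
python3 -c "
from workcell import env
print(env.hand_in())"
```

```text
the job is handed in; nothing more can be done
None
```

I handed the job in at about 15 s on the clock: the camera checks put the blue gauge hanging still on the red hook and the thermometer where it stood. `hand_in()` returned no verdict, and I viewed 11 pictures, one over the limit of 10.

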